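# Load the stout cell into the spring cradle

## Task

Load the stout battery cell (not the thin one) into the grey battery cradle beside the pedal case: push its flat end back against the coil-spring contact plate, lower the nub end down past the retaining lip, and let go so that the spring holds the cell lying level in its bed, nub against the end wall under the lip. Do not knock over or push the standing glass slide.

Things in the scene. Friction and masses are not known exactly. Their poses are not given: they have to be found in the camera images.
- cell: Stout battery cell, 26 mm diameter, 50 mm long, 70 g, lying on the bench: black, copper band near the nub end, steel ends. Origin on its axis at mid-length. x points along it to the nub (8 mm wide, last 2 mm): nub tip at x = +25 mm, flat end at -25. An unlisted thin cell (14.5 mm) of the same look lies near: leave it.
- cradle: Grey cradle fixed to the bench. Origin on the bench; x from spring to lip. Base 122 x 60 x 4 mm, V bed 21 mm wide, sides open for fingers. End wall 36 mm wide, 44 high, face at x = +34 mm; lip reaches in to x = +28, underside 41 mm, top 44 mm up. Tower at x = -62 to -72, 66 high. Cell home: middle at x = +9, y = 0, 23 mm up, x axis as the cradle's; spring slides it there once down.
- contact (a joint): Travel (m) of the cradle's upright steel contact plate: 0 = out, face at cradle x = -12 mm; 0.026 = fully back, x = -38. 34 mm wide, 12 to 66 mm above the bench. Coil spring 2.4 N + 0.2 N per mm. A level cell passes the lip only with over 10 mm of travel (about 18 is good); push with the cell level above the lip, its axis about 60 mm up, then lower.
- glass_slide: A clear glass guitar slide: a tube 24 mm in outer diameter, 60 mm tall, 40 g, standing upright on the bench, not to be disturbed. Origin at the centre of its underside, z along the tube.
Mind the look-alikes: they are no part of the job. Several things look just like the cradle: the one meant starts farthest from the robot's base.

How it is judged:
By the outcome, as a careful person would: the job done as asked, in the order asked, and still so for the second after the job is handed in, with the robot touching nothing.
It also fails if it takes over 32 s, if anything falls off the work surface, if the arm or the gripper's body presses on something with over 40 N, if the wrist force passes 120 N, or if a joint passes its speed limit or range.

## Robot

A 6-joint arm with a two-finger parallel gripper is mounted at the origin on the work surface. World frame = base frame: x ahead of the robot, y to its left, z up, the work surface at z = 0. Lengths are in m, angles in rad, forces in N, time in s.
With the tool pointing down it reaches from about 0.35 to 0.725 m from the base axis. Payload 6 kg.
Tool frame: the origin (TCP) lies between the finger pads; the fingertips stand 17 mm ahead of it and the grasp point (between the pads) lies 2 mm behind it (manip.tip_reach is the distance from the TCP to the fingertips, in m); z points along the fingers, y is the line along which they close (so a half turn about z gives the same grasp; the last joint's range is limited). The gripper opens to 85 mm and grips with 20 to 120 N. Pads are 22 mm wide; open, the fingers measure 114 mm over their backs; the gripper's body (76 mm by 85 mm) begins 54 mm behind the grasp point. The pads swing forward as they close: fully open they stand 13 mm farther back than shut.
Start: joints at [1.562, 0.04, 0.085, 0, -1.615, -0.334], TCP at [0.202, 0.565, 0.248] pointing down, gripper open.
Joint ranges: [-2.56, 2.56], [-1.29, 2.01], [-1.08, 1.49], [-3.29, 1.98], [-2.81, -0.18], [-2.99, 2.99]. Speed limits (rad/s): [2.57, 2.57, 3.01, 3.14, 3.14, 3.14].

## Interface

Orientations are given as [roll, pitch, yaw] about the fixed x, y, z axes, in that order (R = Rz(yaw) Ry(pitch) Rx(roll)).
In Python, from bench import manip, eoat, kinematics, read_camera, camera_info, workorder, nets, sensors gives the robot as it stands. Calls block until the motion is done:
- manip.goto(position, orientation): joint-space move of the TCP to a pose.
- manip.servo_line(position, ori=None, velocity=0.15): straight line of the TCP; ori=None keeps the orientation; velocity is the mean speed in m/s.
- manip.movej(angles): joint-space move.
- eoat.move_gripper(opening): opening from 0.0 (shut) to 1.0 (fully open); the grip force is fixed at half the most; returns when the fingers have stopped.
- manip.dwell(seconds).
- kinematics.inverse_kinematics(position, orientation): joint angles nearest the present ones, or None.
- read_camera(name): name is "scene" or "top"; returns the picture (384x512x3 uint8, red, green, blue); there is no depth.
- camera_info(name): a dict with "K" (3x3 intrinsics, pixels), "k1" (the pictures are not rectified: a ray, as slopes to the right and down, at radius r is drawn at 1 + k1 r^2 times it, then the intrinsics apply), "T" (4x4, takes a point from camera to world coordinates). Camera axes: x right, y down, z forward; pixel columns grow to the right and rows downward; lengths in m; the calibration is good to about 2 mm. A picture is of the moment at which its call begins. camera_info takes no time and is no camera call.
A pose or a line that the arm cannot do raises manip.Unreachable and nothing moves.
- workorder.finish_job(): hands the job in; it is judged then, once.
Trained networks look in the newest picture that a camera, given by its name, has taken for a name from the list of things; names that differ only in an ending like _2 or _b are one class to them, and where a whole thing is asked for, a point or a joint stands for the part that bears it (a point fixed in the world has none). Each returns a list of dicts, best first, with "p" (0 to 1); they miss things now and then, are a little off and sometimes report something else, mostly with a low value. They report only what shows in the picture. A call takes as long as a camera call. They do not tell look-alikes from the thing itself.
- nets.find_in(camera, thing): "box" ([left, top, right, bottom] as shares, 0 to 1, of the picture: columns of its width, rows of its height, round what is visible of it).
Readings, each from a call of its own:
- sensors.read_clock(): time.
- sensors.read_joint_positions(): joint angles.
- sensors.read_qd(): joint speeds.
- sensors.read_effort(): joint torques, N m.
- sensors.read_tool_pos(): TCP position.
- sensors.read_tcp_rot(): TCP orientation.
- sensors.read_contact_force(): force on the tool from outside, world axes, zero at the start.
- sensors.read_moment(): the same for the moment, N m.
- sensors.read_finger_gap(): opening from 0.0 (shut) to 1.0 (fully open).
- sensors.read_grasp_force(): force on a finger pad.
Only numpy, scipy, OpenCV 4.12 (cv2) and the standard library are available. Lean on these libraries where they do the work, as an engineer would, in place of code of your own. Each camera call takes 0.05 s, during which the arm holds its last target. There are 200 camera calls.

## Working session

There is one attempt and no reset: what is moved stays moved. The work goes in short steps, each a Python script; the robot and the scene stay as the last script left them, time stands still between calls to the robot, and variables do not carry over. Pictures are saved under pics/ and viewed, at most 10 in all, crops included, and the job is handed in when it is done.

```bash
ls; mkdir -p pics
python3 - <<'E'
from bench import *
import cv2,numpy as np
for c in("scene","top"):
    im=read_camera(c); cv2.imwrite(f"pics/{c}0.png",im[...,::-1]); i=camera_info(c)
    print(c,i["K"],i["k1"],np.round(i["T"],4).tolist())
    for t in("cell","cradle","contact","glass_slide"):
        print(t,[(round(d["p"],2),[round(float(b)*s,1) for b,s in zip(d["box"],(512,384,512,384))]) for d in nets.find_in(c,t)])
print(sensors.read_clock())
E
```

```text
pics
scene [[484.21356506   0.         264.72371151]
 [  0.         484.21356506 194.07797055]
 [  0.           0.           1.        ]] -0.10053778734047573 [[-0.5688, 0.6031, -0.5592, 1.0441], [0.8224, 0.4256, -0.3775, 0.4549], [0.0104, -0.6746, -0.7381, 0.7767], [0.0, 0.0, 0.0, 1.0]]
cell [(0.64, [354.3, 249.8, 382.3, 274.3])]
cradle [(0.89, [154.0, 159.1, 205.4, 214.1]), (0.84, [166.6, 111.5, 213.7, 153.9])]
contact [(0.73, [247.8, 140.6, 268.2, 164.0]), (0.6, [171.1, 169.0, 188.2, 190.0]), (0.45, [184.6, 112.2, 193.4, 138.3])]
glass_slide [(0.82, [313.4, 195.8, 330.1, 225.2])]
top [[374.74983813   0.         251.79955464]
 [  0.         374.74983813 195.35449151]
 [  0.           0.           1.        ]] 0.00013837278690609933 [[-0.0252, -0.9862, 0.1636, 0.3848], [-0.9997, 0.0237, -0.0107, 0.0654], [0.0067, -0.1639, -0.9865, 0.7362], [0.0, 0.0, 0.0, 1.0]]
cell [(0.79, [106.4, 192.9, 126.3, 220.4])]
cradle [(0.83, [363.9, 211.3, 404.5, 275.6]), (0.69, [263.5, 220.7, 307.3, 287.8]), (0.61, [307.4, 133.0, 347.4, 204.6])]
contact [(0.76, [319.3, 155.4, 342.8, 173.7]), (0.71, [379.2, 228.6, 403.4, 244.7]), (0.63, [280.6, 242.7, 297.4, 255.9])]
glass_slide []
0.5
```

Run:
```python
import cv2
a=cv2.imread("pics/scene0.png");b=cv2.imread("pics/top0.png")
cv2.imwrite("pics/s1.png",cv2.resize(a[90:300,130:410],(800,600),interpolation=cv2.INTER_CUBIC))
cv2.imwrite("pics/t1.png",cv2.resize(b[110:310,60:430],None,fx=2.16,fy=2.16,interpolation=cv2.INTER_CUBIC))
```

```text
(no output)
```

View pics/s1.png

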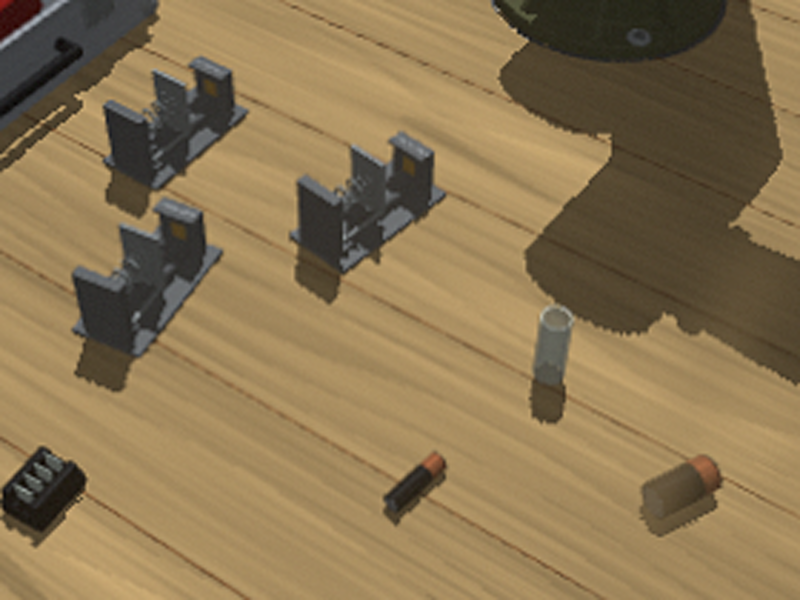

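View pics/t1.png

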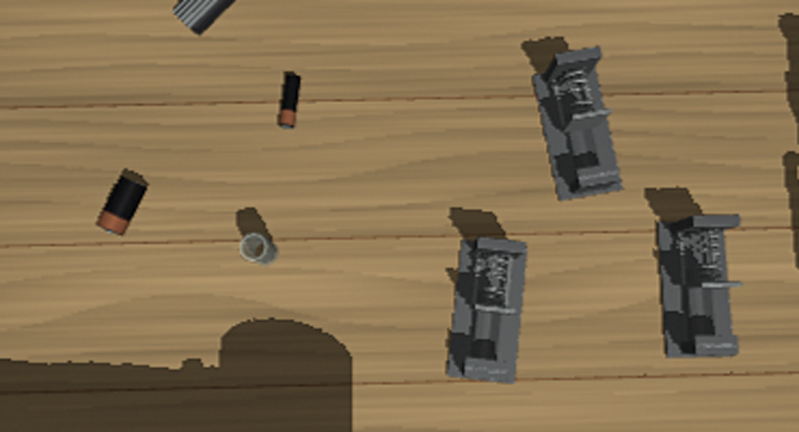

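The top view (crop, 2.16x) shows three cradles with their towers at the top and lips at the bottom. The stout cell is at (122,202), copper end down-left, and the slide stands at about (258,248). The thin cell is at (289,100). The upper cradle at (580,125) looks farthest from the base, so I'll fit poses from its corners.

```bash
cat > h.py <<'E'
import numpy as np
from bench import *
from scipy.optimize import least_squares
I={c:camera_info(c) for c in("scene","top")}
def proj(c,P):
    T=I[c]["T"];K=I[c]["K"];q=(np.atleast_2d(P)-T[:3,3])@T[:3,:3];s=q[:,:2]/q[:,2:]
    s=s*(1+I[c]["k1"]*(s**2).sum(1,keepdims=True));return s*[K[0,0],K[1,1]]+K[:2,2]
def unproj(c,uv,z):
    f=lambda p:(proj(c,[p[0],p[1],z])-uv).ravel()
    return least_squares(f,[.5,0.]).x
top=lambda p:np.array(p)/2.16+[60,110]
scn=lambda p:np.array(p)/2.857+[130,90]
def place(x,y,w,L):
    L=np.array(L,float);c,s=np.cos(w),np.sin(w)
    return np.c_[x+c*L[:,0]-s*L[:,1],y+s*L[:,0]+c*L[:,1],L[:,2]]
E
python3 - <<'E'
from h import *
b=lambda x,y,z:unproj("top",top((x,y)),z)
for n,l,r in(("up",(562,200),(622,188)),("mid",(446,375),(515,382)),("right",(666,357),(738,356))):
    print(n,b(*l,.004),b(*r,.004))
# far cradle fit; image down=+x cradle(-X world), image left = +Y world = cradle -y
mT=[[50,-30,4],[50,30,4],[-12,-17,66],[-12,17,66]];cT=[(562,200),(622,188),(572,126),(609,112)]
mS=[[-72,30,0],[-72,-30,0],[50,-30,0]];cS=[(75,330),(137,354),(222,256)]
mT=np.array(mT)/1e3;mS=np.array(mS)/1e3
def res(p,u=1,v=1): return np.r_[u*(proj("top",place(*p,mT))-top(cT)).ravel(),v*(proj("scene",place(*p,mS))-scn(cS)).ravel()]
for u,v in((1,1),(1,0),(0,1)):
    s=least_squares(res,[.5,-.1,3.1],args=(u,v));print(s.x,np.hypot(*s.x[:2]),np.round(res(s.x),1))
for n,(a,f) in {"cell":((108,230),(136.5,175.5)),"thin":((288,127),(292,72))}.items():
    z=.013 if n=="cell" else .007
    A,F=b(*a,z),b(*f,z);d=A-F;print(n,A,F,np.linalg.norm(d),(A+F)/2,np.arctan2(d[1],d[0]))
for a in((708,470),(656,503)):print(unproj("scene",scn(a),.013))
print("slide",b(257,250,.06),b(265,255,0),unproj("scene",scn((548,378)),.0))
E
```

```text
up [ 0.48853713 -0.07732646] [ 0.49832078 -0.13306141]
mid [0.33510422 0.03375637] [ 0.32752637 -0.02690095]
right [ 0.345679   -0.16194011] [ 0.3449165  -0.22605271]
[ 0.54056644 -0.09633189  3.30646295] 0.5490827876786568 [-1.1  1.1  0.6  1.1 -0.  -3.5  0.8 -0.3 -0.7 -0.2  1.5  0.8  0.6 -2.4]
[ 0.53956464 -0.09535395  3.35383379] 0.5479255239139537 [-0.3  2.1  1.1  0.6 -0.7 -2.4 -0.1 -0.2  1.   0.6  3.9  0.7  0.6 -3.2]
[ 0.54194269 -0.09529224  3.27885244] 0.5502567533760312 [-2.5  0.2 -0.5  0.9 -0.5 -4.5  0.4 -0.8 -1.3 -0.2  0.4  1.4  1.  -1.5]
cell [0.47000317 0.33263245] [0.51897835 0.30872412] 0.054499331512642905 [0.49449076 0.32067829] 2.6874517798003965
thin [0.5622564  0.17266854] [0.61486329 0.16895747] 0.05273761756678976 [0.58855984 0.170813  ] 3.0711658561706163
[0.46959312 0.33345534]
[0.51381274 0.31656422]
slide [0.44465441 0.1906658 ] [0.44524338 0.19450327] [0.45260745 0.19930711]
```

The cell cross-checks between the cameras to within about 3 mm. The cradle residuals are larger, so I'll overlay the model on enlarged crops.

```bash
cat > ov.py <<'E'
from h import *
import cv2,sys
def cube(x0,x1,y0,y1,z0,z1):
    return np.array([[x,y,z] for x in(x0,x1) for y in(y0,y1) for z in(z0,z1)])/1e3
E_=[(0,1),(0,2),(0,4),(1,3),(1,5),(2,3),(2,6),(3,7),(4,5),(4,6),(5,7),(6,7)]
def draw(c,img,p,boxes,cen,k=9,w=(44,33)):
    o=(np.array(cen)-np.array(w)/2).astype(int)
    im=cv2.resize(img[o[1]:o[1]+w[1],o[0]:o[0]+w[0]],None,fx=k,fy=k,interpolation=cv2.INTER_CUBIC)
    raw=im.copy()
    for b,col in boxes:
        uv=((proj(c,place(*p,b))-o+.5)*k).astype(int)
        for i,j in E_: cv2.line(im,tuple(map(int,uv[i])),tuple(map(int,uv[j])),col,1)
    return np.hstack([raw,im])
E
python3 - <<'E'
from ov import *
p=(.5406,-.0963,3.306)
bx=[(cube(-72,50,-30,30,0,4),(0,255,0)),(cube(34,50,-18,18,4,44),(0,0,255)),(cube(-13,-12,-17,17,12,66),(255,255,0)),(cube(-72,-62,-25,25,4,66),(255,0,255))]
t=cv2.imread("pics/top0.png");s=cv2.imread("pics/scene0.png")
a=draw("top",t,p,bx,(328,168),k=5,w=(80,80));b=draw("scene",s,p,bx,(181,187),k=5,w=(80,64))
cv2.imwrite("pics/ov_t.png",a[:, :]);cv2.imwrite("pics/ov_s.png",b)
q=(.4945,.3207,2.6875)
cb=[(cube(-25,25,-13,13,13,13.01),(0,255,0))]
a=draw("top",t,q,cb,(116,206),k=8,w=(50,36));b=draw("scene",s,q,cb,(368,262),k=8,w=(50,36))
cv2.imwrite("pics/ov_c.png",np.vstack([a,b]))
E
```

```text
(no output)
```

View pics/ov_t.png

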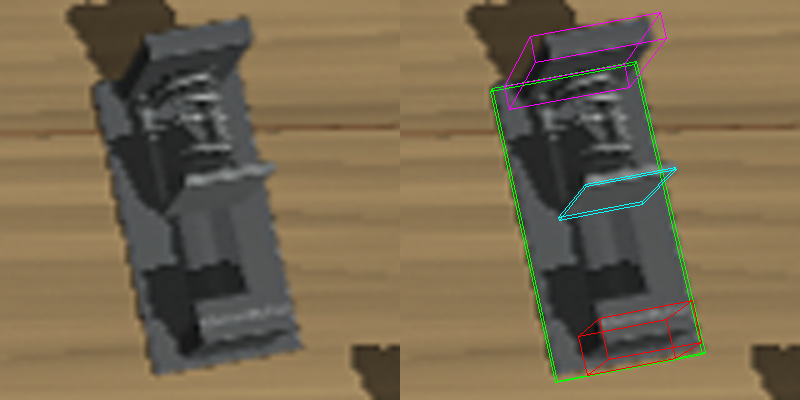

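View pics/ov_s.png

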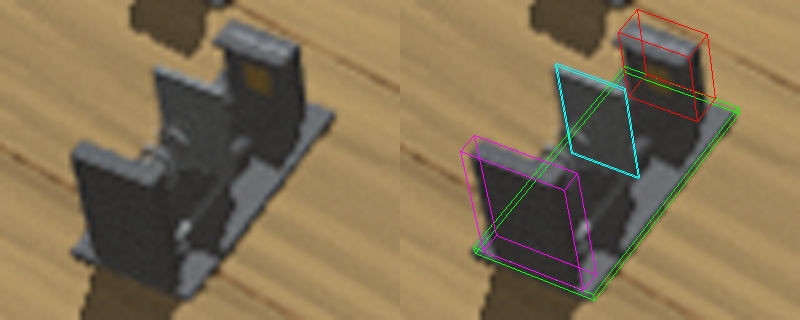

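View pics/ov_c.png

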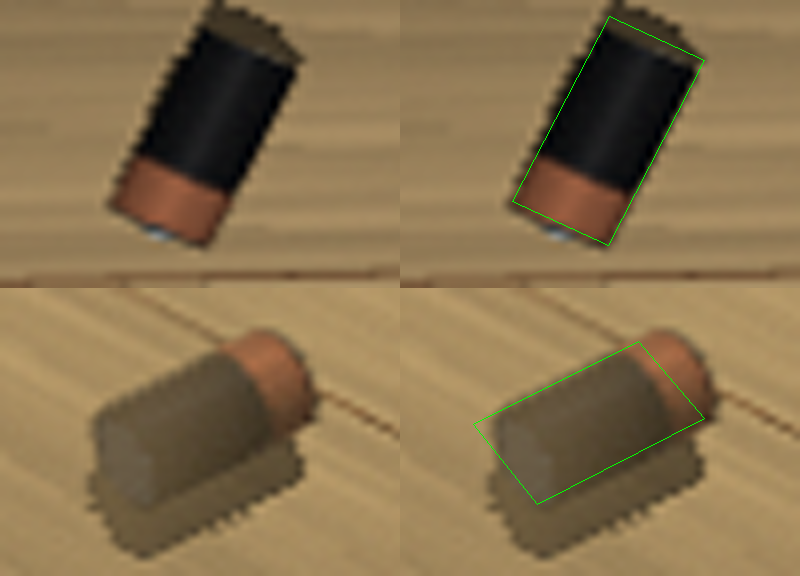

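Top overlay: the base corners sit at (152,376), (302,347) and (92,85) in crop px, about 1 px off the model, and the tower is about 40 mm wide. For the cell, the brown strip is shadow, so its middle is about 4 mm nearer the nub, near (0.491, 0.3225). I'll refit the cradle once, then grasp the cell.

Run:
```python
from h import *
tc=lambda p:np.array(p)/5+[287.5,127.5]
sc=lambda p:np.array(p)/5+[140.5,154.5]
def res(p):
    x,y,w,bo,h=p
    mT=[[bo+.122,-.03,0],[bo+.122,.03,.004],[bo,-.03,0],[-.012,-.017,.066],[-.012,.017,.066],[-.062,-h,.066],[-.062,h,.066],[-.072,-h,.066],[-.072,h,.066]]
    cT=[(152,376),(302,347),(92,85),(187,184),(273,169),(148,48),(250,36),(147,32),(250,17)]
    mS=[[bo,.03,0],[bo,-.03,0],[bo+.122,-.03,.0],[-.072,h,.066],[-.072,-h,.066],[.028,.018,.044],[.028,-.018,.044],[-.012,.017,.066]]
    cS=[(72,254),(188,298),(335,115),(74,154),(160,182),(217,40),(297,63),(155,67)]
    return np.r_[proj("top",place(x,y,w,mT))-tc(cT),proj("scene",place(x,y,w,mS))-sc(cS)].ravel()
s=least_squares(res,[.54,-.096,3.3,-.072,.02],loss="soft_l1",x_scale=[.01,.01,.1,.01,.01])
print(s.x,np.round(res(s.x),1))
for P,w in(((.491,.3225,.021),2.6875),((s.x[0],s.x[1],.07),s.x[2])):
    for k in(0,np.pi,-np.pi):
        q=kinematics.inverse_kinematics(P,[np.pi,0,w+k]);print(k,None if q is None else np.round(q,2))
```

```text
[ 0.54074168 -0.09585239  3.29451316 -0.07390503  0.0195628 ] [-0.   0.2 -0.   0.4 -0.3  0.1 -0.3  0.4  0.5  0.2  0.5  2.1  0.7  0.9
 -0.4  0.2 -0.5 -0.3  0.   0.5  0.5  1.3  0.7  0.5 -0.7  0.2 -1.7  0.9
 -0.9  0.3 -2.8  0.9  0.5 -0.6]
0 [ 0.92  0.1  -0.27  0.   -1.2  -2.95]
3.141592653589793 [ 0.92  0.1  -0.27  0.   -1.2   0.19]
-3.141592653589793 [ 0.92  0.1  -0.27  0.   -1.2   0.19]
0 [ 0.19 -0.04 -0.32 -0.   -1.29 -1.61]
3.141592653589793 [ 0.19 -0.04 -0.32  0.   -1.29  1.53]
-3.141592653589793 [ 0.19 -0.04 -0.32  0.   -1.29  1.53]
```

Run:
```python
from h import *
import cv2
o=[np.pi,0,2.6875-np.pi]
manip.goto([.491,.3225,.10],o)
manip.servo_line([.491,.3225,.021],velocity=.15)
f0=sensors.read_contact_force()
eoat.move_gripper(0.0)
print("gap",sensors.read_finger_gap(),sensors.read_grasp_force(),f0,sensors.read_contact_force())
manip.servo_line([.491,.3225,.15],velocity=.2)
print("gap",sensors.read_finger_gap(),sensors.read_grasp_force(),sensors.read_contact_force())
# above cradle, nub short of the lip: cell mid at cradle x=+15 (flat end -10), high
C=(.5407,-.0959,3.2945)
P=place(*C,[[.015,0,.15]])[0]
manip.goto(P,[np.pi,0,C[2]-np.pi])
print(P,sensors.read_tool_pos(),sensors.read_clock(),sensors.read_contact_force())
for c in("top","scene"):cv2.imwrite(f"pics/{c}2.png",read_camera(c)[...,::-1])
a=cv2.imread("pics/top2.png")[90:240,220:420];b=cv2.imread("pics/scene2.png")[70:220,100:300]
cv2.imwrite("pics/v2.png",cv2.resize(np.hstack([a,b]),None,fx=2,fy=2,interpolation=cv2.INTER_CUBIC))
```

```text
gap 0.2785483609023694 59.05723571777344 [-0.47184616  0.34705306  1.09515745] [-1.31286051  0.16007912  3.63240551]
gap 0.2833063885573776 58.89612078666687 [-1.00917545 -0.02244334 -1.15299532]
[ 0.52587501 -0.09818468  0.15      ] [ 0.52595069 -0.09760912  0.14961932] 5.6083 [-0.84851066  0.04346326  0.10191414]
```

View pics/v2.png

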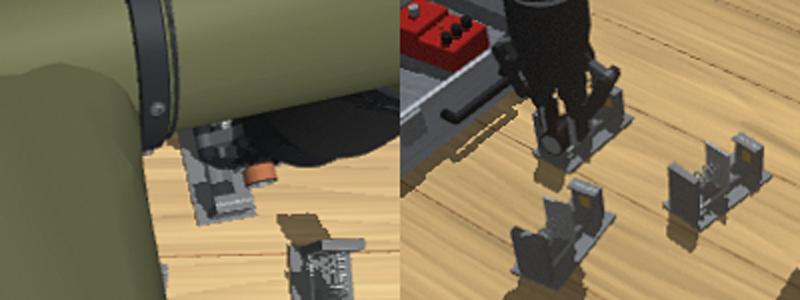

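The cell is held, nub toward the lip end and above the right cradle. Next I lower it to just above lip height and push onto the plate while watching the force.

```bash
cat >> h.py <<'E'
C=(.5407,-.0959,3.2945)
ax=np.array([np.cos(C[2]),np.sin(C[2]),0]);ay=np.array([-ax[1],ax[0],0])
def to(x,z,y=0,v=.1):
    manip.servo_line(place(*C,[[x,y,z]])[0],velocity=v)
def F(n=5):
    f=np.mean([sensors.read_contact_force() for _ in range(n)],0);return np.round([f@ax,f@ay,f[2]],2)
E
python3 - <<'E'
from h import *
to(.023,.15);print(F())
to(.023,.070);print("down",F())
for x in(.019,.016,.013,.010,.007,.003,-.002,-.006):
    to(x,.070,v=.04);manip.dwell(.1);print(x,F(),np.round((sensors.read_tool_pos()-place(*C,[[x,0,.07]])[0])*1e3,1))
print(sensors.read_clock(),sensors.read_finger_gap())
import cv2
for c in("top","scene"):cv2.imwrite(f"pics/{c}3.png",read_camera(c)[...,::-1])
a=cv2.imread("pics/top3.png")[110:230,270:390];b=cv2.imread("pics/scene3.png")[130:250,130:250]
cv2.imwrite("pics/v3.png",cv2.resize(np.hstack([a,b]),None,fx=3.3,fy=3.3,interpolation=cv2.INTER_CUBIC))
E
```

```text
[ 0.18 -0.57  0.15]
down [-0.82  0.04 -0.07]
0.019 [-0.2   0.65  0.35] [0.2 0.  0.2]
0.016 [-0.03  0.56 -2.24] [-0.  -0.  -0.1]
0.013 [ 1.01 -0.05 -1.26] [ 0.  0. -0.]
0.01 [ 3.2  -0.57  0.41] [-0.3 -0.  -0.1]
0.007 [ 3.6  -0.6   1.17] [-0.1 -0.  -0.1]
0.003 [ 4.71 -1.19  1.  ] [-0.2 -0.  -0.1]
-0.002 [ 5.23 -0.95  1.48] [-0.4 -0.  -0.1]
-0.006 [ 5.55 -0.28  1.2 ] [-0.5 -0.1 -0.1]
9.7333 0.280383688531012
```

View pics/v3.png

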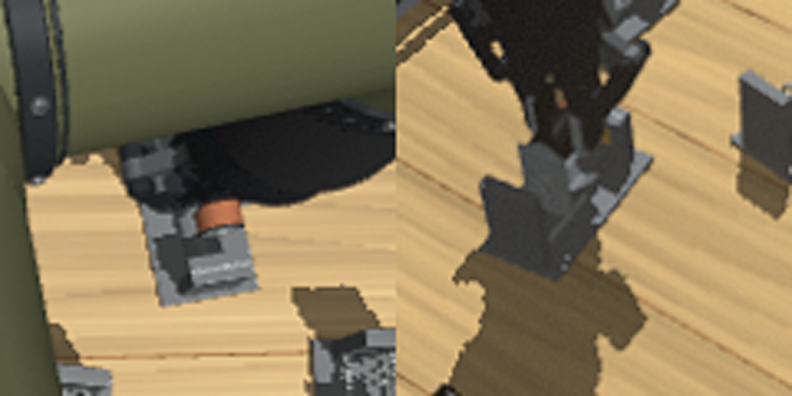

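Contact came at about x = +12 mm, as predicted, and the plate is now about 18 mm back. The top view (left crop) shows the copper end at (220,213) with a gap before the lip at (220,265). Lowering now.

Run:
```python
from h import *
for z in(.055,.045,.038,.034,.032,.031,.030):
    to(-.006,z,v=.06);manip.dwell(.1);f=F();print(z,f)
    if f[2]>7: break
print(sensors.read_tool_pos(),sensors.read_clock(),sensors.read_finger_gap())
```

```text
0.055 [ 5.51  0.55 -1.22]
0.045 [ 6.14  0.41 -1.01]
0.038 [ 5.79  1.29 -1.12]
0.034 [ 5.43 -0.07 -0.91]
0.032 [ 5.37 -0.31  1.73]
0.031 [ 8.58 -0.18  6.09]
0.03 [11.17 -1.63 11.9 ]
[ 0.54611338 -0.09544373  0.03162488] 12.5167 0.2765129083838311
```

The cell is in the bed at the expected height. I'll ease it toward the wall, release and retreat straight up.

Run:
```python
from h import *
import cv2
to(-.006,.0318,v=.05)
for x in(0,.004,.006):
    to(x,.0318,v=.05);manip.dwell(.1);print(x,F())
eoat.move_gripper(0.6);manip.dwell(.3);print(F(),sensors.read_finger_gap())
to(.006,.15,v=.15)
manip.goto([.45,-.25,.28],[np.pi,0,C[2]-np.pi])
manip.movej([1.0,.04,.085,0,-1.615,-.334])
print(sensors.read_clock(),F())
for c in("top","scene"):cv2.imwrite(f"pics/{c}4.png",read_camera(c)[...,::-1])
a=cv2.imread("pics/top4.png")[120:220,280:380];b=cv2.imread("pics/scene4.png")[130:230,130:230]
cv2.imwrite("pics/v4.png",cv2.resize(np.hstack([a,b]),None,fx=4,fy=4,interpolation=cv2.INTER_CUBIC))
print(nets.find_in("scene","glass_slide"),nets.find_in("top","cell"))
```

```text
0 [5.47 1.3  2.01]
0.004 [4.14 2.46 0.5 ]
0.006 [4.7  4.54 1.13]
[0.5  0.57 0.36] 0.5990292869044063
18.5583 [0.36 1.41 0.26]
[{'box': [0.6137, 0.5164, 0.6453, 0.5792], 'p': 0.51}] [{'box': [0.6336, 0.4271, 0.6674, 0.4953], 'p': 0.71}]
```

View pics/v4.png

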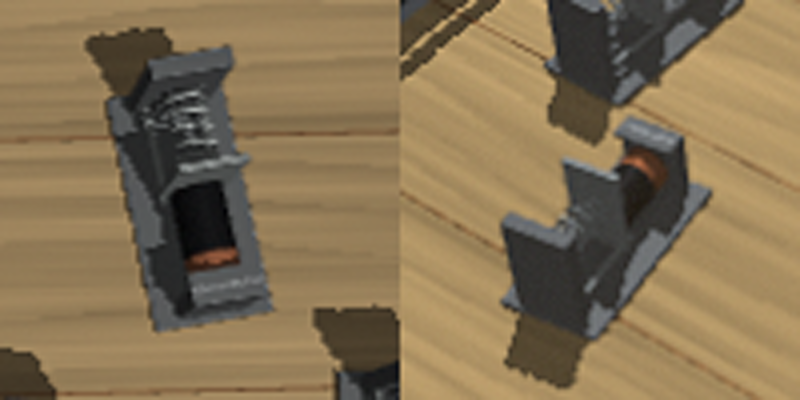

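The cell lies level in its bed, plate behind it and copper end at the lip. I'll check this against the predicted home projection.

Run:
```python
from h import *
for n,L in(("rim top/nub",[.032,0,.036]),("rim L",[.032,-.013,.023]),("rim R",[.032,.013,.023]),("flat top",[-.016,0,.036]),("flat L",[-.016,-.013,.023]),("plate top L",[-.016,-.017,.066]),("plate top R",[-.016,.017,.066]),("lip edge L",[.028,-.018,.044]),("lip edge R",[.028,.018,.044])):
    P=place(*C,[L]);print(n,((proj("top",P)[0]+.5-[280,120])*4).round(),((proj("scene",P)[0]+.5-[130,130])*4).round()+[400,0])
```

```text
rim top/nub [222. 279.] [647. 149.]
rim L [190. 288.] [670. 174.]
rim R [242. 279.] [630. 159.]
flat top [201. 182.] [600. 206.]
flat L [169. 193.] [623. 231.]
plate top L [179. 172.] [621. 176.]
plate top R [251. 160.] [566. 156.]
lip edge L [187. 274.] [670. 154.]
lip edge R [261. 261.] [614. 133.]
```

Run:
```python
import cv2,numpy as np
a=cv2.imread("pics/top4.png")[155:205,310:360];b=cv2.imread("pics/scene4.png")[155:205,160:210]
cv2.imwrite("pics/v5.png",cv2.resize(np.hstack([a,b]),None,fx=8,fy=8,interpolation=cv2.INTER_NEAREST))
```

```text
(no output)
```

View pics/v5.png

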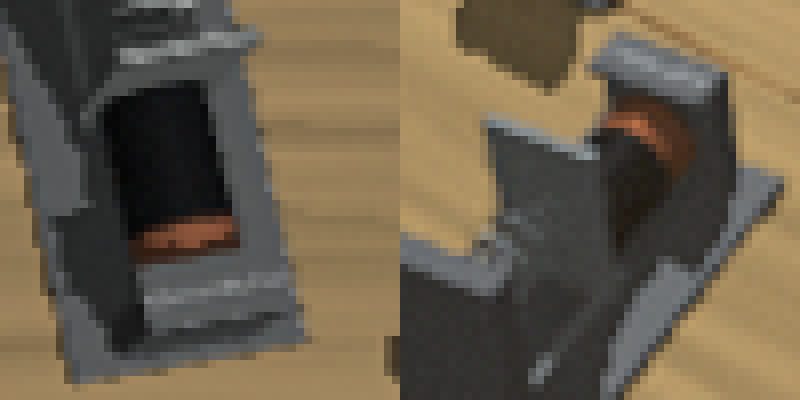

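The copper disappears exactly at the lip's inner edge (crop row 255) and the plate stands at about 4 mm of travel, which matches the home pose. The slide's box is unchanged.

```bash
python3 -c "
from bench import *
print(workorder.finish_job())"
```

```text
the job is handed in; nothing more can be done
None
```

The job is handed in: the last pictures showed the stout cell lying level in the farthest cradle, nub end under the lip and held by the spring, with the glass slide undisturbed; the robot had used about 19 s.

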